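# Lift the griddle off the camp stove's dowels

## Robot

A 6-joint arm with a two-finger parallel gripper is mounted at the origin on the work surface. World frame = base frame: x ahead of the robot, y to its left, z up, the work surface at z = 0. Lengths are in m, angles in degrees, forces in N, time in s.
With the tool pointing down it reaches from about 0.275 to 0.825 m from the base axis. Payload 4.9 kg.
Tool frame: the origin (TCP) lies midway between the tips of the shut fingers; the grasp point (between the pads) lies 19 mm behind it; z points along the fingers, x is the direction in which the jaws open and shut, and the axes are right-handed (so a half turn about z gives the same grasp; the last joint's range is limited). The gripper opens to 85 mm and grips with 20 to 120 N. Pads are 22 mm wide; open, the fingers measure 114 mm over their backs; the gripper's body (76 mm by 85 mm) begins 54 mm behind the grasp point. The pads swing forward as they close: fully open they stand 13 mm farther back than shut.
Start: joints at [-72.663, 18.69, -11.035, 60.275, 0, 82.311], TCP at [0.233, -0.498, 0.231] pointing down, gripper open.
Joint ranges: [-152.03, 152.03], [-55.5, 102.48], [-74.3, 77.21], [-110.64, 120.58], [-84.22, 78.4], [-180, 180]. Speed limits (degrees/s): [147.25, 147.25, 180, 180, 180, 180].

## Interface

Orientations are given as a 3x3 rotation matrix whose columns are the frame's x, y, z axes.
In Python, from plant import robot, hand, imaging, sign_off gives the robot as it stands. Calls block until the motion is done:
- robot.move_to(position, orientation): joint-space move of the TCP to a pose.
- robot.line_to(position, orientation=None, vel=0.15, f_stop=None): straight line of the TCP; orientation=None keeps the orientation; vel is the mean speed in m/s. With f_stop (N) it stops when the force on the tool has changed by that much, and returns True; else False.
- robot.move_joints(angles): joint-space move.
- hand.gripper_to(opening, grasp_force=None): finger opening in m; grasp_force is the grip in N (None keeps the last); returns when the fingers have stopped.
- robot.wait(seconds).
- robot.inverse_kinematics(position, orientation): joint angles nearest the present ones, or None.
- robot.read_state(): the state.
- imaging.snapshot(name): name is "scene" or "top" or "wrist"; returns the picture (420x560x3 uint8, red, green, blue); there is no depth.
- imaging.camera_params(name): a dict with "fx", "fy", "cx", "cy" (pixels), "view" (4x4, takes a point from world to camera coordinates). Camera axes: x right, y down, z forward; pixel columns grow to the right and rows downward; lengths in m; the calibration is good to about 2 mm. The wrist camera is an equidistant fisheye: a pixel r from the principal point sees the ray r / f radians off the axis. A picture is of the moment at which its call begins: read the wrist's pose just before it. camera_params takes no time and is no camera call; for the wrist camera it gives the pose at the moment of the call.
A pose or a line that the arm cannot do raises robot.PlanningError and nothing moves.
- sign_off(): hands the job in, once; it reports no verdict.
The state is a dict: "time": time; "joint_pos": joint angles; "dq": joint speeds; "joint_torque": joint torques, N m; "ee_pos": TCP position; "tcp_rot": TCP orientation; "ft_force": force on the tool from outside, world axes, zero at the start; "torque": the same for the moment, N m; "grip_width": finger opening in m.
Only numpy, scipy, OpenCV 4.12 (cv2) and the standard library are available. Lean on these libraries where they do the work, as an engineer would, in place of code of your own. Each camera call takes 0.05 s, during which the arm holds its last target.

## Task

In the hut kitchen the cold camp stove has to be cleaned: take the long griddle plate by its wooden handle, lift it straight up off the stove's two locating dowels, keeping it level, and set it down gently (do not drop it) flat in the middle of the round wooden board. Leave the small square plate where it is.

Things in the scene. Friction and masses are not known exactly. Their poses are not given: they have to be found in the camera images.
- griddle: Long dark metal plate, 120 (x) x 200 (y) x 10 mm, 0.4-0.75 kg, loose, resting on the stove. Origin: centre of its underside, z up. 13.5 mm through holes at y = -80 and +80 mm take the dowels. Pale wooden bar handle over its middle: 100 mm along y, 18 mm wide (x), 16 mm high, centre 46 mm above the origin, on two 10 mm posts at y = -42 and +42 mm, open beneath between them.
- stove: Grey camp stove, cold, fixed to the bench, 150 (x) x 230 (y) mm. Origin: centre of its underside on the bench, z up. Two steel rails at y = -80 and +80 mm, tops at z = 60 mm, carry the griddle (frames parallel at the start). On each stands an upright dowel (x = 0, y = -80 and +80 mm), 12 mm thick, 28 mm tall, tip at z = 88 mm. A black knob sticks out 14 mm at -x.
- board: The round wooden board, 260 mm across, 15 mm thick, fixed flat on the bench, empty. Origin: centre of its underside on the bench; its top is 15 mm above that.
- small_plate: The small square plate to be left alone: same dark metal, 110 x 110 x 10 mm, lying on the bench, with a like wooden handle 80 mm long, whose top is 54 mm above the bench. Origin: centre of its underside. It is loose.
Things that resemble listed ones, but are neither listed nor needed, are in the scene too. What is shaped like the griddle but pink or purple is not meant.

How it is judged:
By the outcome, as a careful person would: the job done as asked, in the order asked, and still so for the second after the job is handed in, with the robot touching nothing.
It also fails if it takes over 43 s, if anything falls off the work surface, if the arm or the gripper's body presses on something with over 40 N, if the wrist force passes 120 N, or if a joint passes its speed limit or range.

## Working session

There is one attempt and no reset: what is moved stays moved. The work goes in short steps, each a Python script; the robot and the scene stay as the last script left them, time stands still between calls to the robot, and variables do not carry over. Pictures are saved under pics/ and viewed, and the job is handed in when it is done.

```bash
ls; mkdir -p pics
python3 - <<'E'
from plant import robot, hand, imaging
import cv2,numpy as np
for n in ["scene","top","wrist"]:
    p=imaging.camera_params(n); print(n,{k:(np.round(v,4).tolist()) for k,v in p.items()})
    im=imaging.snapshot(n); cv2.imwrite(f"pics/{n}0.png",im[:,:,::-1])
print(robot.read_state())
E
```

```text
pics
scene {'fx': 516.4483, 'fy': 516.4483, 'cx': 282.0345, 'cy': 211.1371, 'view': [[0.1023, 0.9945, 0.0227, -0.1617], [0.5972, -0.0432, -0.8009, -0.1701], [-0.7955, 0.0955, -0.5983, 1.7151], [0.0, 0.0, 0.0, 1.0]]}
top {'fx': 448.2435, 'fy': 448.2435, 'cx': 280.9535, 'cy': 219.8233, 'view': [[0.0038, -0.9999, 0.0144, 0.1204], [-0.9962, -0.0051, -0.0865, 0.409], [0.0865, -0.014, -0.9961, 1.525], [0.0, 0.0, 0.0, 1.0]]}
wrist {'fx': 325.1923, 'fy': 325.1923, 'cx': 281.9637, 'cy': 208.5937, 'view': [[0.424, -0.9057, -0.0009, -0.5497], [-0.8689, -0.407, 0.2818, -0.0367], [-0.2556, -0.1187, -0.9595, 0.3771], [0.0, 0.0, 0.0, 1.0]]}
{'time': 0.15, 'joint_pos': array([-7.26602890e+01,  1.87229072e+01, -1.10762530e+01,  6.02754414e+01,
        2.08692231e-03,  8.23117200e+01]), 'dq': array([-0.05903371, -0.13562993,  0.17651027,  0.0475938 , -0.05984851,
        0.0135366 ]), 'joint_torque': array([ 1.77695878e-03, -4.43701100e+01,  2.62667423e+01,  1.03393962e-02,
       -3.51322069e-05,  6.21883729e-06]), 'ee_pos': array([ 0.23258412, -0.49793609,  0.23069431]), 'tcp_rot': array([[ 4.23060726e-01, -9.06101262e-01, -3.53288353e-04],
       [-9.06100419e-01, -4.23060822e-01,  1.25372763e-03],
       [-1.28546665e-03, -2.10288198e-04, -9.99999152e-01]]), 'ft_force': array([-0.72422544, -0.32124581, -0.45569605]), 'torque': array([ 0.00357508, -0.01143897, -0.02197512]), 'grip_width': 0.08527523336074337}
```

View pics/scene0.png

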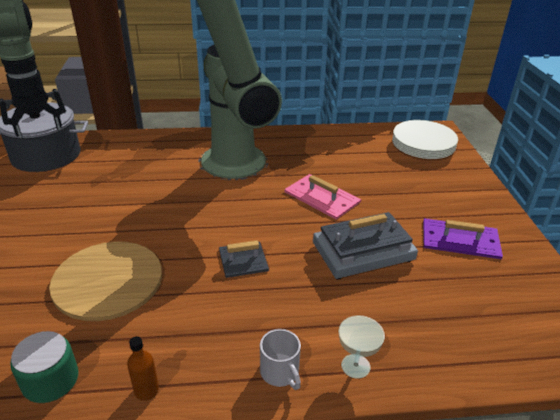

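View pics/top0.png

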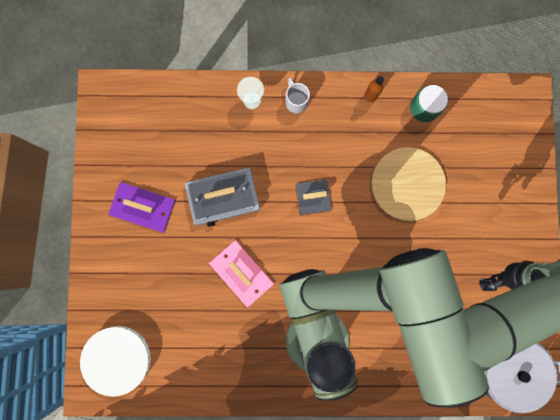

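View pics/wrist0.png

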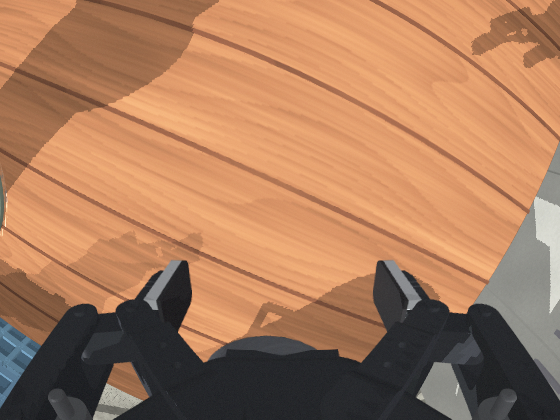

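Candidates: the dark long plate on the grey stove (top ~222,195; scene ~365,238), the small dark plate (top 314,196), pink (top 241,273) and purple (top 141,206). The dark long one on the stove fits. I'll confirm this in an enlarged crop.

Run:
```python
import cv2
a=cv2.imread("pics/top0.png")[155:240,170:275]; cv2.imwrite("pics/c1.png",cv2.resize(a,None,fx=7,fy=7,interpolation=cv2.INTER_CUBIC))
a=cv2.imread("pics/scene0.png")[200:285,300:425]; cv2.imwrite("pics/c2.png",cv2.resize(a,None,fx=6,fy=6,interpolation=cv2.INTER_CUBIC))
a=cv2.imread("pics/top0.png")[140:230,360:455]; cv2.imwrite("pics/c3.png",cv2.resize(a,None,fx=6,fy=6,interpolation=cv2.INTER_CUBIC))
```

```text
(no output)
```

View pics/c1.png

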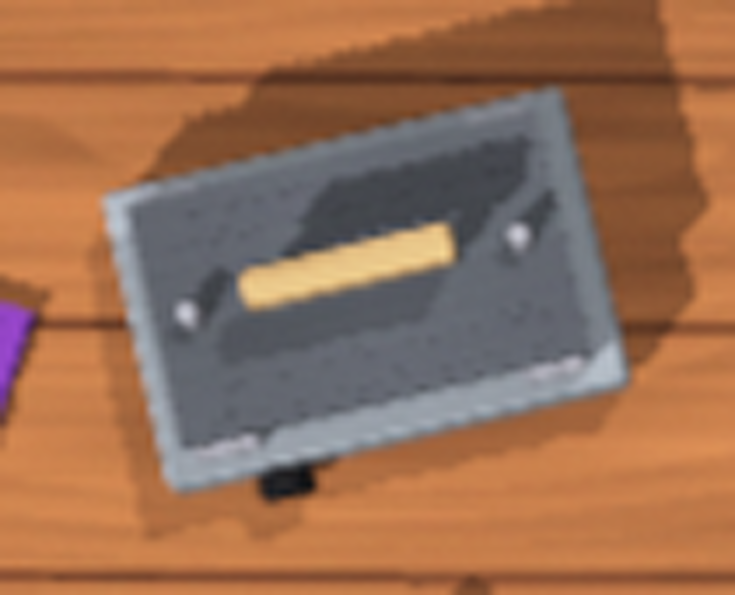

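View pics/c2.png

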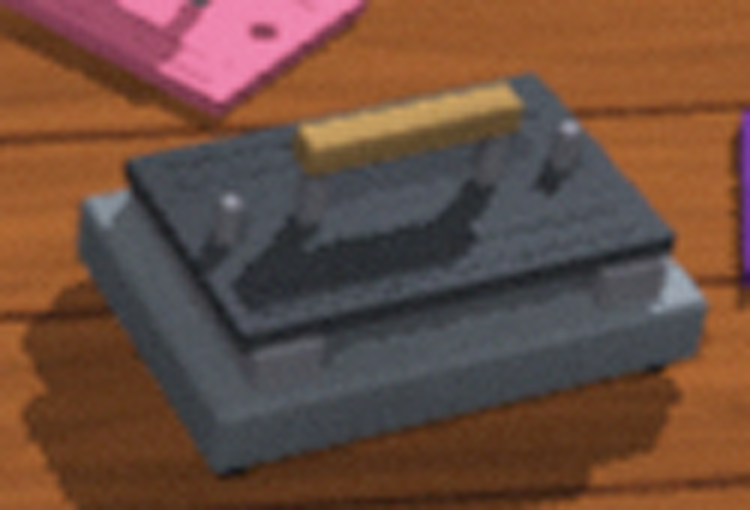

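View pics/c3.png

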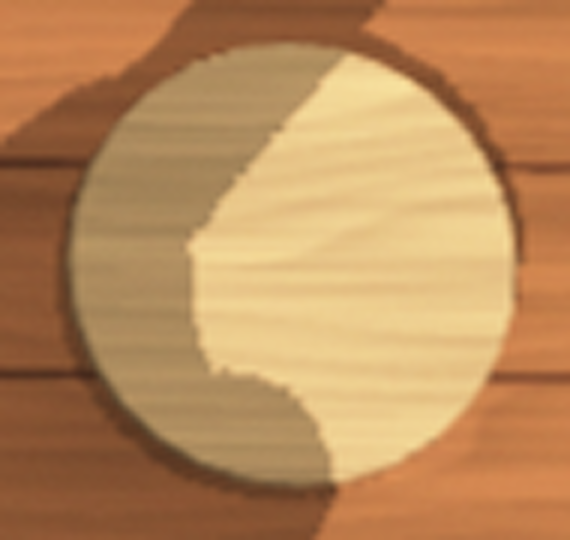

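The crops confirm it. The dark plate sits on the grey stove with two dowel tips protruding (top crop 187,312 and 518,236) and the wooden handle centred at crop (348,267). The board is clear, centred at crop (293,265).

```bash
cat > h.py <<'E'
import numpy as np,cv2
from plant import robot,hand,imaging
def ray(n,uv,z):
    p=imaging.camera_params(n);V=np.array(p["view"]);R,t=V[:3,:3],V[:3,3]
    d=np.array([(uv[0]-p["cx"])/p["fx"],(uv[1]-p["cy"])/p["fy"],1])
    c=-R.T@t;d=R.T@d
    return c+d*(z-c[2])/d[2]
def fish_project(P,cp):
    V=np.array(cp["view"]);q=V[:3,:3]@P+V[:3,3]
    th=np.arctan2(np.hypot(q[0],q[1]),q[2]);s=th/np.hypot(q[0],q[1])
    return cp["cx"]+cp["fx"]*q[0]*s,cp["cy"]+cp["fy"]*q[1]*s
def fish_ray(cp,uv,z):
    V=np.array(cp["view"]);R,t=V[:3,:3],V[:3,3]
    a=np.array([(uv[0]-cp["cx"])/cp["fx"],(uv[1]-cp["cy"])/cp["fy"]]);th=np.hypot(*a)
    d=R.T@np.r_[a/th*np.sin(th),np.cos(th)];c=-R.T@t
    return c+d*(z-c[2])/d[2]
E
python3 - <<'E'
from h import *
def o(p,f,off): return (np.array(p)+.5)/f-.5+off
T=lambda p:o(p,7,np.array([170,155])); S=lambda p:o(p,6,np.array([300,200])); B=lambda p:o(p,6,np.array([360,140]))
L=ray("top",T((244,291)),.114);R=ray("top",T((451,244)),.114);print("handle",L,R,(L+R)/2,np.linalg.norm(L-R))
d1=ray("top",T((187,312)),.088);d2=ray("top",T((518,236)),.088);print("dowel",d1,d2,(d1+d2)/2,np.linalg.norm(d1-d2))
e1=ray("scene",S((230,199)),.088);e2=ray("scene",S((570,127)),.088);print("dowel scene",e1,e2,(e1+e2)/2,np.linalg.norm(e1-e2))
for a,b in((L,R),(d1,d2),(e2,e1)): print(np.degrees(np.arctan2(b[1]-a[1],b[0]-a[0])))
print("board",ray("top",B((293,265)),.015), ray("top",B((70,265)),.015),ray("top",B((517,265)),.015),ray("top",B((293,42)),.015),ray("top",B((293,488)),.015))
E
```

```text
handle [0.47555531 0.37096262 0.114     ] [0.49802441 0.27589389 0.114     ] [0.48678986 0.32342825 0.114     ] 0.09768788984967865
dowel [0.46908661 0.40156682 0.088     ] [0.50604887 0.24682321 0.088     ] [0.48756774 0.32419501 0.088     ] 0.15909680099017323
dowel scene [0.51044873 0.24732052 0.088     ] [0.47321746 0.40210968 0.088     ] [0.49183309 0.3247151  0.088     ] 0.1592038023888226
-76.70239680929991
-76.56597225528846
-76.47561499759816
board [ 0.53701779 -0.32129547  0.015     ] [ 0.53620491 -0.19147082  0.015     ] [ 0.53783631 -0.45201881  0.015     ] [ 0.66883105 -0.32404443  0.015     ] [ 0.40710964 -0.31858623  0.015     ]
```

Run:
```python
import cv2
a=cv2.imread("pics/scene0.png")[230:330,40:175]; cv2.imwrite("pics/c4.png",cv2.resize(a,None,fx=5,fy=5,interpolation=cv2.INTER_CUBIC))
```

```text
(no output)
```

View pics/c4.png

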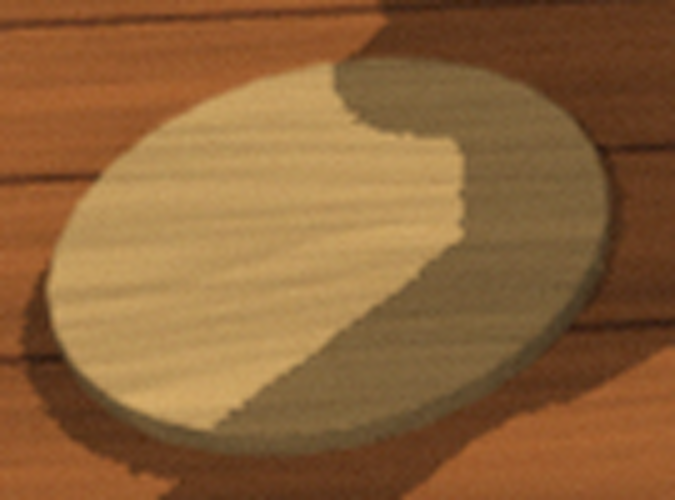

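```bash
cat >> h.py <<'E'
def Rd(yaw):
    c,s=np.cos(np.radians(yaw)),np.sin(np.radians(yaw))
    return np.array([[c,s,0],[s,-c,0],[0,0,-1.]])
G=np.array([.489,.3243]);YAW=13.4;BD=np.array([.538,-.3213])
E
python3 - <<'E'
from h import *
for y in (13.4,193.4):
    print(y,[None if q is None else np.round(q,1) for q in (robot.inverse_kinematics([*G,.2],Rd(y)),robot.inverse_kinematics([*BD,.2],Rd(y)),robot.inverse_kinematics([*BD,.2],Rd(y-66)))])
E
```

```text
13.4 [array([ 26.3,  23.8,  -8.2,  58. ,   0. , 102.9]), array([-37.6,  28. ,  -1.5,  60.5,   0. ,  39. ]), array([-37.6,  28. ,  -1.5,  60.5,   0. , 105. ])]
193.4 [array([ 26.3,  23.8,  -8.2,  58. ,   0. , -77.1]), array([ -37.6,   28. ,   -1.5,   60.5,    0. , -141. ]), array([-37.6,  28. ,  -1.5,  60.5,   0. , -75. ])]
```

Run:
```python
from h import *
robot.move_to([*G,.21],Rd(YAW)); robot.wait(.3)
cp=imaging.camera_params("wrist");im=imaging.snapshot("wrist");s=robot.read_state()
np.save("cp1.npy",cp,allow_pickle=True)
cv2.imwrite("pics/w1.png",im[:,:,::-1]);print(s["time"],s["ee_pos"],s["ft_force"])
ex=np.array([np.cos(np.radians(YAW)),np.sin(np.radians(YAW))]);ey=np.array([-ex[1],ex[0]])
for sg in(-1,1): print(fish_project(np.r_[G+sg*.08*ey,.088],cp),fish_project(np.r_[G+sg*.05*ey,.114],cp))
```

```text
3.525 [0.48912943 0.32411789 0.2100019 ] [ 0.19031049 -1.30113019 -0.45416017]
(np.float64(281.72153076560147), np.float64(285.0858177178521)) (np.float64(281.6597544073116), np.float64(269.06513412847016))
(np.float64(281.7847326118449), np.float64(104.42826126458606)) (np.float64(281.69353856128225), np.float64(144.25175278085086))
```

View pics/w1.png

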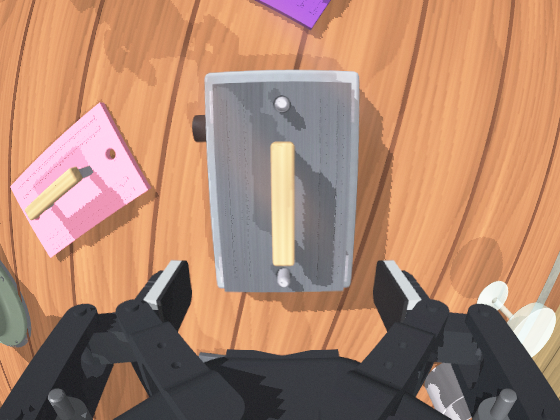

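Run:
```python
import cv2
im=cv2.imread("pics/w1.png")
a=im[85:160,240:330];b=im[225:300,240:330]
cv2.imwrite("pics/c5.png",cv2.resize(cv2.hconcat([a,b]),None,fx=4.4,fy=4.4*1.7,interpolation=cv2.INTER_CUBIC))
```

```text
(no output)
```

View pics/c5.png

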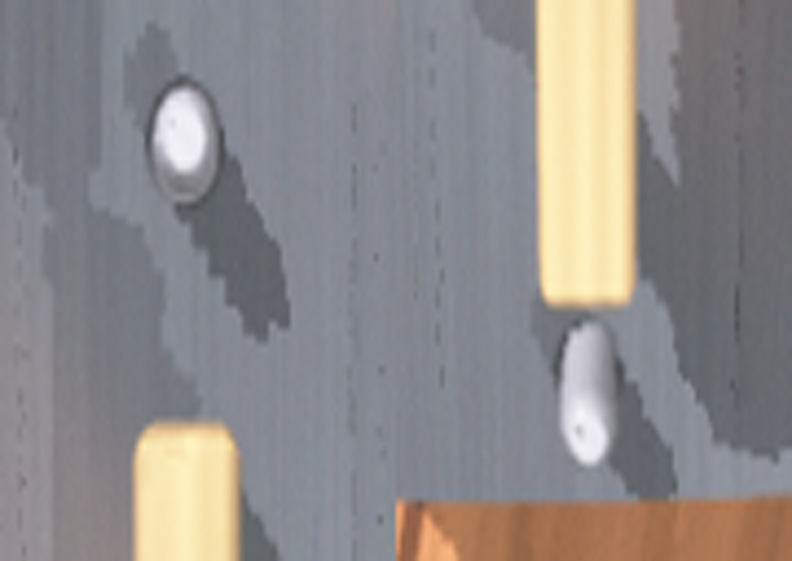

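Run:
```python
from h import *
cp=np.load("cp1.npy",allow_pickle=True).item()
for a,b,z in(((281.4,102),(283.0,283.2),.088),((282.1,141),(283.0,265.2),.114)):
    a,b=fish_ray(cp,a,z),fish_ray(cp,b,z);d=a-b
    print((a+b)/2,np.linalg.norm(d),np.degrees(np.arctan2(-d[0],d[1])))
```

```text
[0.4889612 0.3263407 0.088    ] 0.15995294335727578 13.931623236309605
[0.48898483 0.32733682 0.114     ] 0.09886127606479833 13.857731051946397
```

```bash
sed -i 's/^G=.*/G=np.array([.489,.3262]);YAW=13.7;BD=np.array([.538,-.3213])/' h.py
python3 - <<'E'
from h import *
robot.line_to([*G,.21],Rd(YAW),vel=.05)
hit=robot.line_to([*G,.086],vel=.08,f_stop=8)
print(hit,robot.read_state()["ee_pos"]); f0=robot.read_state()["ft_force"]
if not hit:
    hand.gripper_to(.0,25); robot.wait(.2)
    s=robot.read_state();print(s["time"],s["ee_pos"],s["grip_width"],s["ft_force"]-f0,s["torque"])
    im=imaging.snapshot("wrist");cv2.imwrite("pics/w2.png",im[:,:,::-1])
    im=imaging.snapshot("scene");cv2.imwrite("pics/s2.png",cv2.resize(im[150:300,270:450,::-1],None,fx=4,fy=4,interpolation=cv2.INTER_CUBIC))
E
```

```text
False [0.48938241 0.32639904 0.08654193]
6.3 [0.48925127 0.32625411 0.08612154] 0.01756021572347046 [0.73688645 0.42380192 1.29701643] [ 0.03534934 -0.18007531  0.00981532]
```

View pics/w2.png

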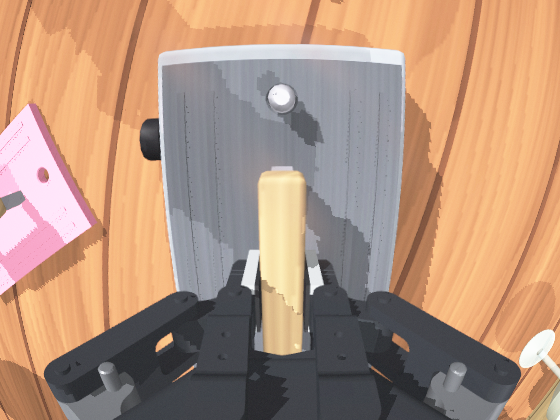

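View pics/s2.png

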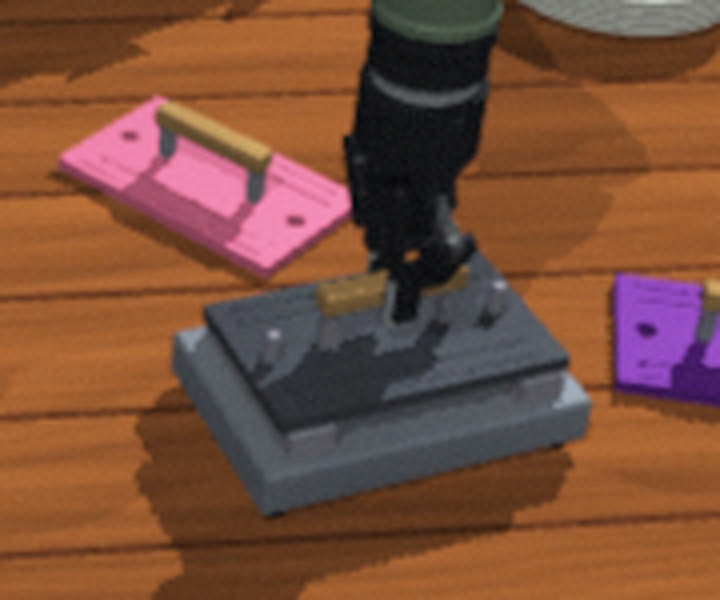

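The fingers straddle the handle bar near its middle (wrist ~282,260), and lateral forces are under 1 N. Next I tighten the grip and lift.

Run:
```python
from h import *
f0=robot.read_state()["ft_force"]
hand.gripper_to(.0,90); robot.wait(.2)
s=robot.read_state();print(s["time"],s["grip_width"],s["ft_force"]-f0)
p=s["ee_pos"].copy(); 
for dz in(.01,.02,.03,.045):
    robot.line_to([*G,.086+dz],vel=.04); s=robot.read_state();print(s["time"],np.round(s["ee_pos"],4),s["grip_width"],np.round(s["ft_force"]-f0,2),np.round(s["torque"],2))
    if dz==.02:
        im=imaging.snapshot("scene");cv2.imwrite("pics/s3a.png",cv2.resize(im[150:300,270:450,::-1],None,fx=4,fy=4,interpolation=cv2.INTER_CUBIC))
im=imaging.snapshot("scene");cv2.imwrite("pics/s3.png",cv2.resize(im[150:300,270:450,::-1],None,fx=4,fy=4,interpolation=cv2.INTER_CUBIC))
im=imaging.snapshot("wrist");cv2.imwrite("pics/w3.png",im[:,:,::-1])
```

```text
6.8167 0.016624128721543993 [ 1.43843272 -0.20617445  2.94083813]
7.2167 [0.4884 0.3261 0.0955] 0.016704803498975313 [ 1.31  1.14 -7.33] [ 0.14 -0.36  0.1 ]
7.6167 [0.4886 0.326  0.1062] 0.01671895891806941 [-0.06  0.65 -8.03] [ 0.08 -0.09  0.04]
8.0667 [0.489  0.3262 0.1163] 0.016435218073959215 [ 0.17  1.16 -7.83] [-0.    0.02  0.04]
8.5917 [0.4892 0.3263 0.1313] 0.01683414714156055 [-0.69 -0.79 -7.94] [-0.06  0.06 -0.01]
```

View pics/s3.png

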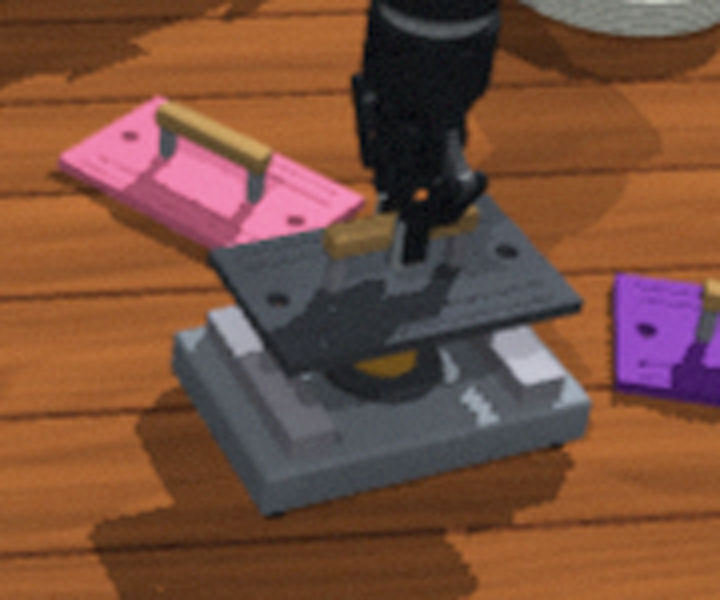

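View pics/w3.png

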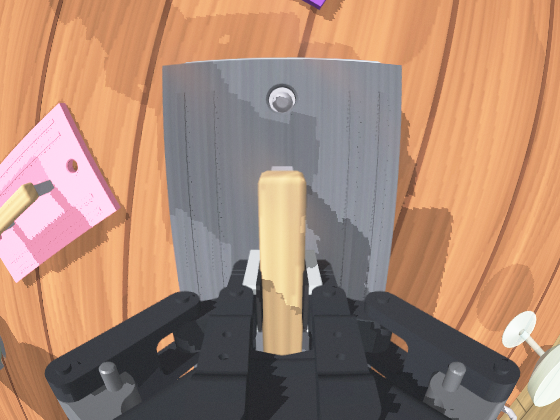

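Lifted clear and level: holes are visible at scene crop (278,299) and (507,251), and the load is about 8 N. Now I carry it over.

Run:
```python
from h import *
# board circle check in scene camera
cp=imaging.camera_params("scene");V=np.array(cp["view"])
t=np.linspace(0,2*np.pi,720)
P=np.c_[BD[0]+.13*np.cos(t),BD[1]+.13*np.sin(t),np.full(720,.015)]
q=P@V[:3,:3].T+V[:3,3];u=cp["fx"]*q[:,0]/q[:,2]+cp["cx"];v=cp["fy"]*q[:,1]/q[:,2]+cp["cy"]
print("crop px",(np.array([u.min()-40,u.max()-40,v.min()-230,v.max()-230])+.5)*5)
robot.line_to([*G,.20],vel=.12)
robot.line_to([*BD,.20],Rd(YAW),vel=.22)
robot.line_to([*BD,.10],vel=.1); robot.wait(.3)
s=robot.read_state();print(s["time"],s["ee_pos"],s["grip_width"],s["ft_force"])
im=imaging.snapshot("scene");cv2.imwrite("pics/s4.png",im[:,:,::-1])
im=imaging.snapshot("top");cv2.imwrite("pics/t4.png",im[:,:,::-1])
im=imaging.snapshot("wrist");cv2.imwrite("pics/w4.png",im[:,:,::-1])
```

```text
crop px [ 43.47315167 605.82629649  51.86098359 429.58645321]
13.9667 [ 0.53822128 -0.32144486  0.10045183] 0.01681024810701134 [ 0.14902754  0.36751351 -8.18020344]
```

View pics/s4.png

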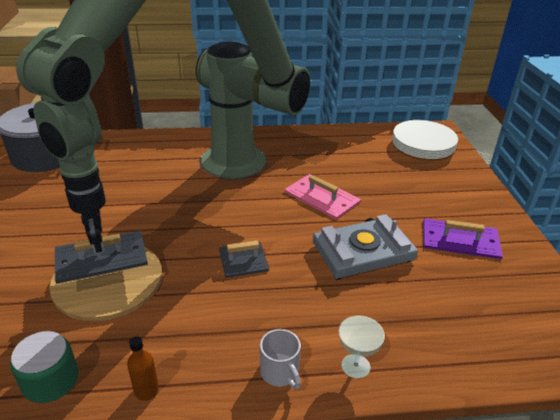

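View pics/w4.png

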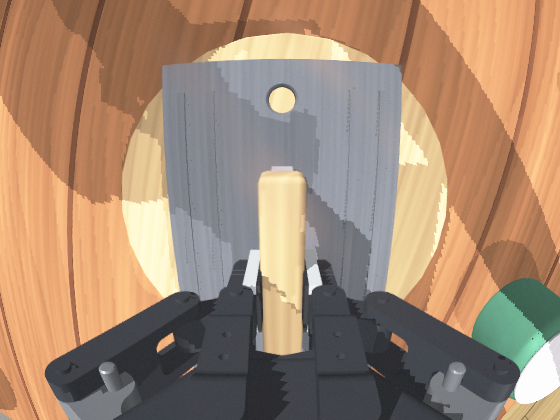

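```bash
sed -i 's/BD=np.array.*/BD=np.array([.5393,-.3205])/' h.py
python3 - <<'E'
from h import *
cp=imaging.camera_params("wrist")
t=np.linspace(0,2*np.pi,360)
q=np.array([fish_project(np.array([BD[0]+.13*np.cos(a),BD[1]+.13*np.sin(a),.015]),cp) for a in t]);print("pred L,R,top",q[:,0].min(),q[:,0].max(),q[:,1].min(),"seen 122,447,33")
robot.line_to([*BD,.10],Rd(YAW),vel=.03)
robot.line_to([*BD,.055],vel=.06);robot.wait(.2)
hit=robot.line_to([*BD,.036],vel=.012,f_stop=4)
robot.wait(.2);s=robot.read_state();print(hit,s["time"],s["ee_pos"],s["ft_force"],s["torque"])
im=imaging.snapshot("scene");cv2.imwrite("pics/s5.png",cv2.resize(im[200:340,20:190,::-1],None,fx=4,fy=4,interpolation=cv2.INTER_CUBIC))
E
```

```text
pred L,R,top 118.73581466411724 448.1548004826169 32.256674981268816 seen 122,447,33
True 16.7417 [ 0.53923689 -0.32044466  0.04129544] [-0.18229359  0.0983254   6.91266471] [-0.00966944  0.00688291  0.03627337]
```

View pics/s5.png

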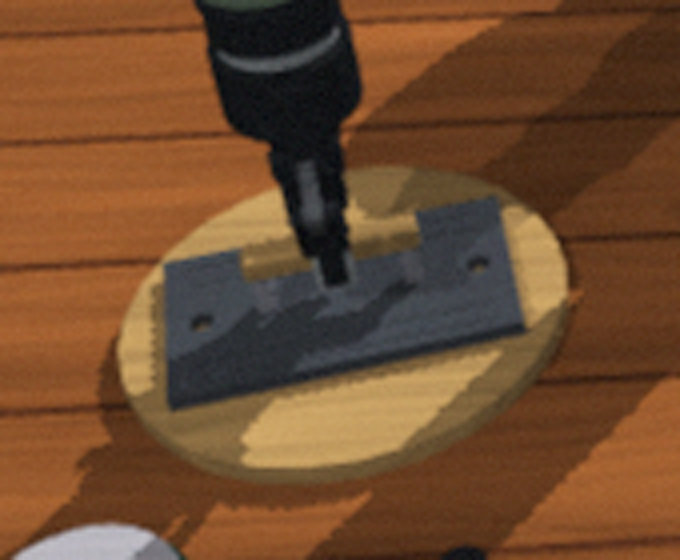

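Contact came at the expected height (TCP 0.041), with the plate flat. Releasing.

Run:
```python
from h import *
hand.gripper_to(.032); robot.wait(.2); print(robot.read_state()["ft_force"])
hand.gripper_to(.06); robot.line_to([*BD,.16],vel=.06); robot.line_to([*BD,.25],vel=.15)
robot.move_to([.40,-.05,.28],Rd(YAW)); robot.wait(.4)
s=robot.read_state();print(s["time"],s["ee_pos"],s["ft_force"])
im=imaging.snapshot("scene");cv2.imwrite("pics/s6.png",im[:,:,::-1])
im=imaging.snapshot("top");cv2.imwrite("pics/t6.png",im[:,:,::-1]);cv2.imwrite("pics/t6c.png",cv2.resize(im[130:240,350:470,::-1],None,fx=5,fy=5,interpolation=cv2.INTER_CUBIC))
```

```text
[-0.52845124  0.06129258  0.41260534]
22.1583 [ 0.40017976 -0.05033516  0.2798509 ] [ 0.69062143 -0.09159755  0.0887897 ]
```

View pics/s6.png

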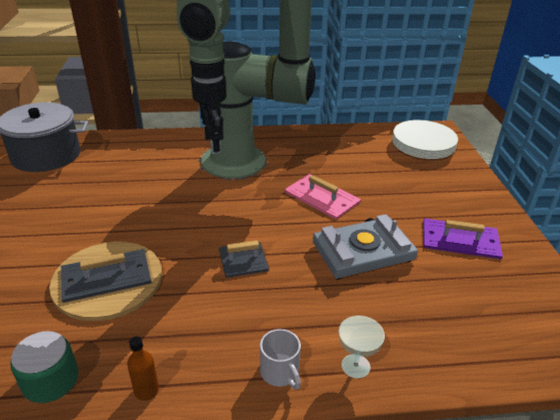

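View pics/t6c.png

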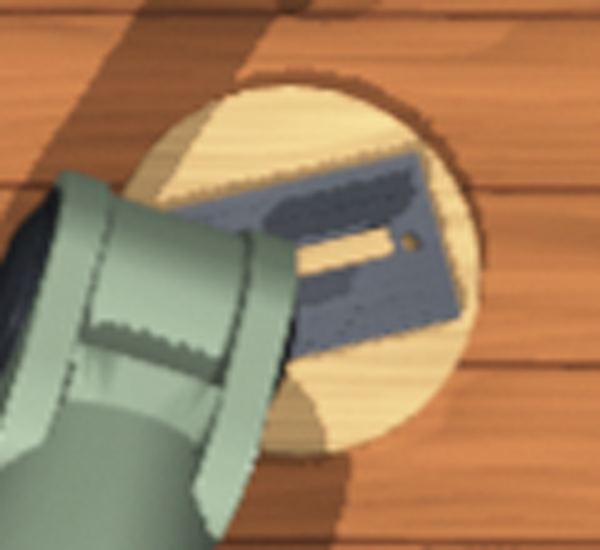

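Run:
```python
from h import *
im=imaging.snapshot("scene")
from plant import sign_off
f=lambda x,y:((x+.5)/4-.5+20,(y+.5)/4-.5+200)
a=ray("scene",f(203,322),.025);b=ray("scene",f(479,264),.025);print("plate centre (scene)",(a+b)/2)
sign_off();print(robot.read_state()["time"])
```

```text
plate centre (scene) [ 0.54258749 -0.31934223  0.025     ]
the job is handed in; nothing more can be done
the job is handed in; nothing more can be done
```

The griddle now lies flat in the middle of the round board, and I handed the job in at about 22 s of the 43 s allowed.

- **Lift:** I gripped the griddle by its wooden handle and lifted it straight up off both dowels. It looked level in the scene view, and the load was about 8 N.
- **Set-down:** I lowered it slowly until contact, which came at the expected height with about 15 N of pressing force. Then I released it and moved the gripper clear.
- **Last checks:** The final pictures show the griddle flat on the board, and the small plate, the pink and purple look-alikes and the other objects where they were. The robot was touching nothing.
- **Disagreement between cameras:** I aimed for a board centre of (0.539, -0.3205). The scene camera put the griddle at (0.543, -0.319) after contact, about 3 mm off in x, matching the 3 mm by which it differed from the wrist camera on the stove. The top camera differed from the wrist camera by about 3 mm there too. In the last top picture the arm hid part of the griddle, so I could not check its centring from above.

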